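# Put the washed lids and tongs up to drain at the juice bar

### The arm

A 6-joint arm with a two-finger parallel gripper is mounted at the origin on the work surface. World frame = base frame: x ahead of the robot, y to its left, z up, the work surface at z = 0. Lengths are in mm, angles in degrees, forces in N, time in s.
With the tool pointing down it reaches from about 425 to 1125 mm from the base axis. Payload 14.9 kg.
Tool frame: the origin (TCP) lies between the finger pads; the fingertips stand 19 mm ahead of it and the grasp point (between the pads) is the TCP (r.finger_overhang is the distance from the TCP to the fingertips, in mm); x points along the fingers, z is the direction in which the jaws open and shut, and the axes are right-handed (so a half turn about x gives the same grasp; the last joint's range is limited). The gripper opens to 91 mm and grips with 3 to 60 N. Pads are 32 mm wide; open, the fingers measure 118 mm over their backs; the gripper's body (76 mm by 178 mm) begins 60 mm behind the grasp point.
Start: joints at [-71.637, 21.709, 99.362, -0, 58.929, -1.908], TCP at [242.522, -656.659, 232.932] pointing down, gripper open.
Joint ranges: [-158.91, 158.91], [-42.39, 125.64], [0.06, 152.35], [-60.88, 240.88], [17.5, 164.5], [-176.32, 176.32]. Speed limits (degrees/s): [108.29, 108.29, 136.94, 180, 180, 180].

### API

Orientations are given as a 3x3 rotation matrix whose columns are the frame's x, y, z axes.
In Python, from plant import r gives the robot as it stands. Calls block until the motion is done:
- r.move_ptp(position, orientation): joint-space move of the TCP to a pose.
- r.move_l(position, v=150, ori=None, guard=None): straight line of the TCP; ori=None keeps the orientation; v is the mean speed in mm/s. With guard (N) it stops when the force on the tool has changed by that much, and returns True; else False.
- r.set_joints(angles): joint-space move.
- r.open() and r.grab(strength=None): open the fingers fully, or close them until they stop; strength is the grip in N (None keeps the last).
- r.pause(seconds).
- r.ik(position, orientation): joint angles nearest the present ones, or None.
- r.camera(name): name is "scene" or "side" or "wrist"; returns the picture (420x560x3 uint8, red, green, blue); there is no depth.
- r.camera_params(name): a dict with "fx", "fy", "cx", "cy" (pixels), "position" and "orientation" of the camera in the world. Camera axes: x right, y down, z forward; pixel columns grow to the right and rows downward; lengths in mm; the calibration is good to about 2 mm. A picture is of the moment at which its call begins: read the wrist's pose just before it. camera_params takes no time and is no camera call; for the wrist camera it gives the pose at the moment of the call.
A pose or a line that the arm cannot do raises r.PlanningError and nothing moves.
- r.hand_in(): hands the job in, once; it reports no verdict.
Trained networks look in the newest picture that a camera, given by its name, has taken for a name from the list of things; names that differ only in an ending like _2 or _b are one class to them, and where a whole thing is asked for, a point or a joint stands for the part that bears it (a point fixed in the world has none). Each returns a list of dicts, best first, with "score" (0 to 1); they miss things now and then, are a little off and sometimes report something else, mostly with a low value. They report only what shows in the picture. A call takes as long as a camera call.
- r.recognise(camera, target): "bbox" ([centre column, centre row, width, height] in pixels, round what is visible of it).
- r.trace(camera, target): "mask" (420x560 bool, what is visible of it) and "bbox" ([centre column, centre row, width, height] in pixels, round what is visible of it).
Readings, each from a call of its own:
- r.read_time_s(): time.
- r.read_joints(): joint angles.
- r.read_joint_velocities(): joint speeds.
- r.read_joint_torque(): joint torques, N m.
- r.read_eef_pos(): TCP position.
- r.read_tcp_rot(): TCP orientation.
- r.read_ft_force(): force on the tool from outside, world axes, zero at the start.
- r.read_moment(): the same for the moment, N m.
- r.read_finger_gap(): opening from 0.0 (shut) to 1.0 (fully open).
Only numpy, scipy, OpenCV 4.12 (cv2) and the standard library are available. Lean on these libraries where they do the work, as an engineer would, in place of code of your own. Each camera call takes 0.05 s, during which the arm holds its last target.

### The job

Put the washed serving things up to drain: set every square steel lid on the sloped wooden stand, handle up, lying flat on the slope side by side with an edge squarely against the bottom lip, and hang both pairs of tongs from the caddy over the bar of the rail, one arm on each side of the bar. Do not knock over the cup stack, the pitcher or the clear jar around them.

Things in the scene. Friction and masses are not known exactly. Their poses are not given: they have to be found in the camera images.
- stand: Fixed wooden sloped draining stand, 360 mm wide, about 110 mm deep and 85 mm high at its high edge, which is nearer the robot. Origin on the counter below the inner face of its bottom lip, middle of the width; x points away from the lip under the rising slope, y along the lip, z up.
- deck: The stand's sloped board, fixed at 0.52 rad (30 deg), rising towards the robot, 360 mm wide, 120 long. Origin on its surface at the inner face of the lip, mid-width, 25 mm above the counter; x up the slope, y along the lip, z its outward normal. Lip along the low far edge, 8 mm thick, 12 mm proud. Lids do not slide by themselves; four fit abreast, e.g. y = -132, -44, 44, 132 mm.
- rail: Fixed dark steel towel-rail: a round horizontal bar of 12 mm diameter, 220 mm long, between two posts at x = +-104 mm (feet 60 mm wide). Origin on the counter under the middle of the bar; x runs along the bar, z up. Rail and caddy swap sides from start to start.
- rail_mid (a point): Middle of the rail's bar, on its centre line, 160 mm above the counter; axes as the rail's (x along the bar).
- caddy: Fixed grey open-topped plastic caddy, 110 x 60 x 85 mm high (x, y, z), walls and floor 5 mm, one cross wall in the middle making two compartments, in which the tongs stand. Origin under its centre.
- tongs1: Steel serving tongs: a rigid inverted U 130 mm tall, standing on its arm tips in the caddy. Two parallel arms 6 mm thick and 20 mm wide (x) spaced along y, 38 mm over their outsides, 26 mm between them, joined by an 8 mm thick flat bend at the top. Origin midway between the arm tips, z up towards the bend. 90 g. Grip across the outsides (y) near the top.
- tongs1_crown (a point): Middle of the underside of the bend of tongs1, 122 mm above the arm tips; this surface rests on the bar when hung.
- tongs2: Steel serving tongs: a rigid inverted U 130 mm tall, standing on its arm tips in the caddy. Two parallel arms 6 mm thick and 20 mm wide (x) spaced along y, 38 mm over their outsides, 26 mm between them, joined by an 8 mm thick flat bend at the top. Origin midway between the arm tips, z up towards the bend. 90 g. Grip across the outsides (y) near the top.
- tongs2_crown (a point): Middle of the underside of the bend of tongs2, 122 mm above the arm tips; this surface rests on the bar when hung.
- lid1: Square dark steel lid of a topping box, 75 x 75 x 8 mm, with an upright steel bar handle in the middle: 18 mm wide (x), 46 mm long (y), its top 36 mm above the lid's underside. Origin at the centre of the underside, z towards the handle. About 120 g. Starts lying on the counter, handle up. May be absent.
- lid1_handle (a point): Point in the handle of lid1, 27 mm above the underside.
- lid2: Square dark steel lid of a topping box, 75 x 75 x 8 mm, with an upright steel bar handle in the middle: 18 mm wide (x), 46 mm long (y), its top 36 mm above the lid's underside. Origin at the centre of the underside, z towards the handle. About 120 g. Starts lying on the counter, handle up. May be absent.
- lid2_handle (a point): Point in the handle of lid2, 27 mm above the underside.
- lid3: Square dark steel lid of a topping box, 75 x 75 x 8 mm, with an upright steel bar handle in the middle: 18 mm wide (x), 46 mm long (y), its top 36 mm above the lid's underside. Origin at the centre of the underside, z towards the handle. About 120 g. Starts lying on the counter, handle up. May be absent.
- lid3_handle (a point): Point in the handle of lid3, 27 mm above the underside.
- lid4: Square dark steel lid of a topping box, 75 x 75 x 8 mm, with an upright steel bar handle in the middle: 18 mm wide (x), 46 mm long (y), its top 36 mm above the lid's underside. Origin at the centre of the underside, z towards the handle. About 120 g. Starts lying on the counter, handle up. May be absent.
- lid4_handle (a point): Point in the handle of lid4, 27 mm above the underside.
- cups: Stack of white cups, 148 mm tall, 94 mm across the top, loose. Not part of the job. Origin under its centre.
- pitcher: Steel pitcher, 120 mm tall, 100 mm across, with a handle, loose. Not part of the job. Origin under its centre.
- jar: Clear jar with a steel cap, 110 mm tall, 84 mm across, loose. Not part of the job. Origin under its centre.

How it is judged (in metres and radians):
At the end, for the whole second after the job is handed in: Each lid lies flat on the slope (5 mm, 0.1 rad), handle up, within its width, centre 33 to 46 mm up from the lip (37.5 = touching), at rest. Each pair of tongs hangs with its bend resting on the bar (within 90 mm of its middle, 14 mm sideways), upright within 0.3 rad, at rest (x of lid1 in the frame of deck between 0.033 and 0.046 m and y of lid1 in the frame of deck between -0.155 and 0.155 m and z of lid1 in the frame of deck between -0.005 and 0.005 m and angle between the z axis of each of lid1, lid2, lid3, lid4 and the z axis of deck, either way round below 0.1 rad and z of each of lid1_handle, lid2_handle, lid3_handle, lid4_handle in the frame of deck above 0.015 m and linear speed of each of lid1, lid2, lid3, lid4 below 0.02 m/s and x of lid2 in the frame of deck between 0.033 and 0.046 m and y of lid2 in the frame of deck between -0.155 and 0.155 m and z of lid2 in the frame of deck between -0.005 and 0.005 m and x of lid3 in the frame of deck between 0.033 and 0.046 m and y of lid3 in the frame of deck between -0.155 and 0.155 m and z of lid3 in the frame of deck between -0.005 and 0.005 m and x of lid4 in the frame of deck between 0.033 and 0.046 m and y of lid4 in the frame of deck between -0.155 and 0.155 m and z of lid4 in the frame of deck between -0.005 and 0.005 m and x of tongs1_crown in the frame of rail_mid between -0.09 and 0.09 m and y of tongs1_crown in the frame of rail_mid between -0.014 and 0.014 m and z of tongs1_crown in the frame of rail_mid between 0.001 and 0.014 m and angle between each of tongs1, tongs2's own z axis and vertical below 0.3 rad and linear speed of each of tongs1, tongs2 below 0.04 m/s and x of tongs2_crown in the frame of rail_mid between -0.09 and 0.09 m and y of tongs2_crown in the frame of rail_mid between -0.014 and 0.014 m and z of tongs2_crown in the frame of rail_mid between 0.001 and 0.014 m).
It fails at once if the cups is knocked over (angle between cups's own z axis and vertical above 0.6 rad).
It fails at once if the pitcher is knocked over (angle between pitcher's own z axis and vertical above 0.6 rad).
It fails at once if the jar is knocked over (angle between jar's own z axis and vertical above 0.6 rad).
Of lid1, lid2, lid3, lid4 only 3 to 4 are there at a start; the rules pass over those that are not, and their reading is None.
At some moment in a run one of lid1, lid2, lid3, lid4 may be knocked a few centimetres aside while the robot is not near it.
It also fails if it takes over 210 s, if anything falls off the work surface, if the arm or the gripper's body presses on something with over 40 N, if the wrist force passes 120 N, or if a joint passes its speed limit or range.

## Working session

There is one attempt and no reset: what is moved stays moved. The work goes in short steps, each a Python script; the robot and the scene stay as the last script left them, time stands still between calls to the robot, and variables do not carry over. Pictures are saved under pics/ and viewed, and the job is handed in when it is done.

```bash
ls; mkdir -p pics; cat > h.py <<'E'
import numpy as np, cv2
from plant import r
def save(n,img): cv2.imwrite(f'pics/{n}.png',cv2.cvtColor(img,cv2.COLOR_RGB2BGR))
E
python3 - <<'E'
from h import *
for c in ['scene','side','wrist']:
    p=r.camera_params(c); print(c,{k:np.round(v,3).tolist() for k,v in p.items()})
    save(c+'0',r.camera(c))
print(r.read_time_s())
E
```

```text
pics
scene {'fx': 533.045, 'fy': 533.045, 'cx': 275.924, 'cy': 217.864, 'position': [1122.291, -839.059, 1582.415], 'orientation': [[0.849, 0.426, -0.314], [0.529, -0.671, 0.52], [0.01, -0.607, -0.795]]}
side {'fx': 516.196, 'fy': 516.196, 'cx': 274.14, 'cy': 210.47, 'position': [173.385, 1012.562, 1254.384], 'orientation': [[-0.909, -0.324, 0.263], [-0.417, 0.678, -0.605], [0.018, -0.66, -0.751]]}
wrist {'fx': 302.952, 'fy': 302.952, 'cx': 277.016, 'cy': 214.117, 'position': [313.119, -631.311, 384.262], 'orientation': [[0.346, -0.905, -0.248], [-0.938, -0.334, -0.09], [-0.001, 0.264, -0.965]]}
0.15
```

View pics/scene0.png

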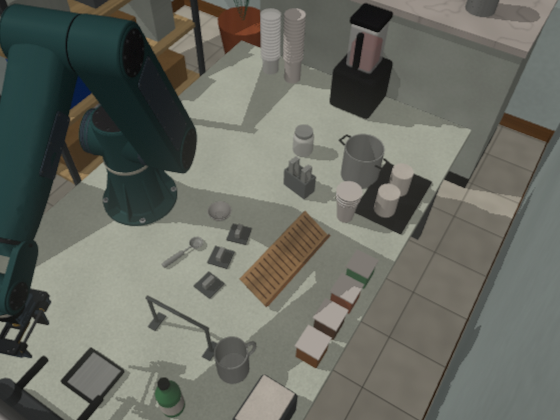

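View pics/side0.png

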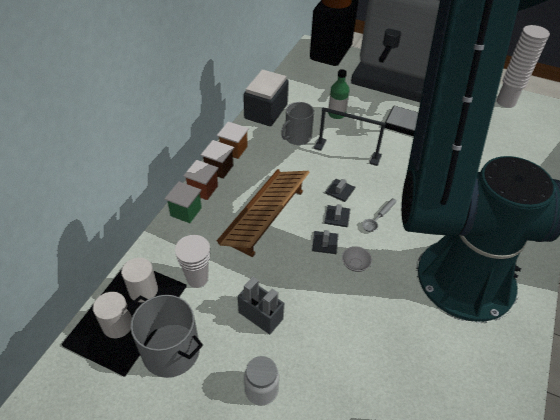

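View pics/wrist0.png

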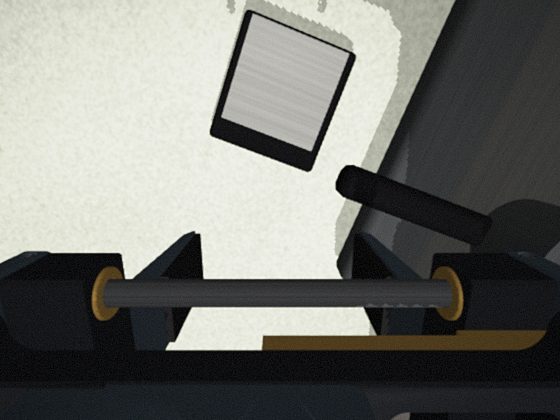

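The scene view shows three lids at about (239,234), (221,257) and (209,285). The caddy with tongs is at (299,178), the stand at (285,258), the rail with feet at (157,322) and (209,352), and the pitcher next to the rail at (233,360). The side view agrees. Next is a coarse triangulation.

```bash
cat >> h.py <<'E'
def ray(p,uv):
    uv=np.atleast_2d(uv).astype(float)
    d=np.c_[(uv[:,0]-p['cx'])/p['fx'],(uv[:,1]-p['cy'])/p['fy'],np.ones(len(uv))]@np.array(p['orientation']).T
    return np.array(p['position']),d/np.linalg.norm(d,axis=1)[:,None]
def onz(p,uv,z):
    o,d=ray(p,uv); return o+d*((z-o[2])/d[:,2])[:,None]
def proj(p,X):
    c=(np.atleast_2d(X)-np.array(p['position']))@np.array(p['orientation'])
    return np.c_[c[:,0]/c[:,2]*p['fx']+p['cx'],c[:,1]/c[:,2]*p['fy']+p['cy']]
def tri(obs):
    A=np.zeros((3,3));b=np.zeros(3);L=[]
    for p,uv in obs:
        o,d=ray(p,uv);d=d[0];M=np.eye(3)-np.outer(d,d);A+=M;b+=M@o;L.append((M,o))
    X=np.linalg.solve(A,b); return X,[round(float(np.linalg.norm(M@(X-o))),1) for M,o in L]
E
python3 - <<'E'
from h import *
for c in ['scene','side']:
    p=r.camera_params(c); r.camera(c)
    for t,z in [('lid1',4),('lid1_handle',27),('tongs1',110),('caddy',40),('rail',0),('stand',30),('cups',70),('pitcher',60),('jar',55)]:
        for q in r.recognise(c,t)[:5]:
            b=q['bbox']; print(c,t,round(q['score'],2),np.round(b).astype(int),onz(p,b[:2],z).round()[0,:2])
E
```

```text
scene lid1 0.93 [210 283  31  25] [ 457. -163.]
scene lid1 0.69 [237 234  23  18] [419.  55.]
scene lid1 0.62 [222 257  29  22] [430. -58.]
scene tongs1 0.74 [297 168   9  18] [480. 366.]
scene tongs1 0.58 [304 172  14  16] [515. 362.]
scene caddy 0.88 [297 182  32  26] [490. 358.]
scene rail 0.93 [180 329  68  67] [ 473. -352.]
scene rail 0.38 [236 235  26  22] [416.  53.]
scene rail 0.21 [222 259  30  20] [432. -61.]
scene stand 0.59 [283 258  92  94] [622.  43.]
scene cups 0.71 [349 201  29  35] [710. 361.]
scene pitcher 0.72 [237 360  40  49] [ 705. -357.]
scene jar 0.86 [303 141  24  39] [403. 550.]
side lid1 0.69 [341 188  26  23] [ 450. -183.]
side lid1 0.59 [326 240  27  24] [417.  45.]
side tongs1 0.54 [250 292  18  31] [512. 374.]
side tongs1 0.29 [350 139  68  58] [ 478. -310.]
side caddy 0.82 [260 309  48  44] [485. 370.]
side rail 0.75 [352 137  74  56] [ 503. -450.]
side stand 0.64 [261 211  90  88] [638.  46.]
side cups 0.62 [190 261  37  53] [721. 333.]
side pitcher 0.97 [297 124  32  45] [ 689. -361.]
side pitcher 0.57 [351 136  75  51] [ 494. -385.]
side jar 0.98 [263 380  34  49] [393. 549.]
```

```bash
python3 - <<'E'
import cv2
for n,(x0,x1,y0,y1) in {'scene':(140,340,150,390),'side':(180,400,90,340)}.items():
    i=cv2.imread(f'pics/{n}0.png')[y0:y1,x0:x1]; i=cv2.resize(i,None,fx=2.4,fy=2.4,interpolation=cv2.INTER_CUBIC); cv2.imwrite(f'pics/{n}0z.png',i)
E
```

```text
(no output)
```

View pics/scene0z.png

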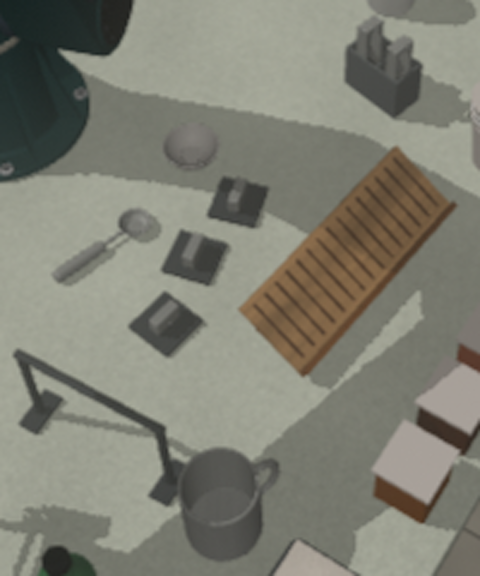

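View pics/side0z.png

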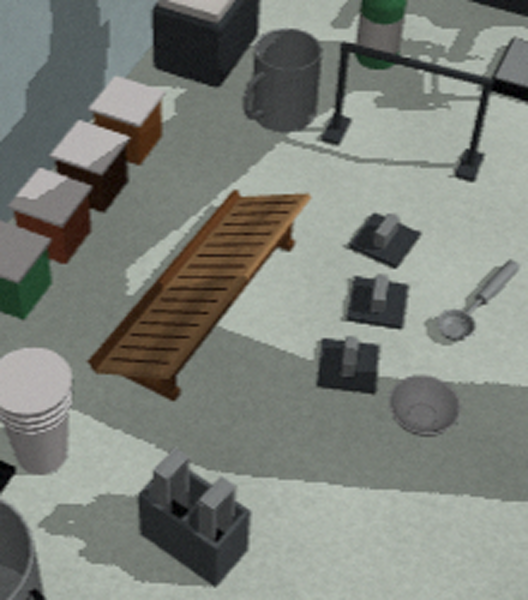

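```bash
cat >> h.py <<'E'
def down(psi):
    c,s=np.cos(np.radians(psi)),np.sin(np.radians(psi))
    x=np.array([0,0,-1.]);z=np.array([c,s,0]);return np.c_[x,np.cross(z,x),z]
import pickle
def shot(n):
    p=r.camera_params('wrist'); i=r.camera('wrist'); save(n,i); pickle.dump((p,i),open(f'pics/{n}.pkl','wb')); return p,i
E
python3 - <<'E'
from h import *
print(r.read_tcp_rot().round(3) if hasattr(r.read_tcp_rot(),'round') else r.read_tcp_rot())
r.move_ptp([242,-656,350],r.read_tcp_rot())
r.move_ptp([580,-150,380],down(90)); shot('w1'); print(r.read_joints())
r.move_l([580,40,380],v=300); shot('w2')
print(r.read_time_s(),r.read_eef_pos(),r.camera_params('wrist')['position'])
E
```

```text
[[ 0.     0.938  0.346]
 [ 0.     0.346 -0.938]
 [-1.     0.    -0.   ]]
[-1.67805143e+01  4.37438893e+00  1.04818578e+02 -3.01145992e-03
  7.08153649e+01 -1.06708174e+02]
4.7583 [580.07180238  38.72245467 379.94709244] [506.43275564  38.19799861 531.85545104]
```

View pics/w1.png

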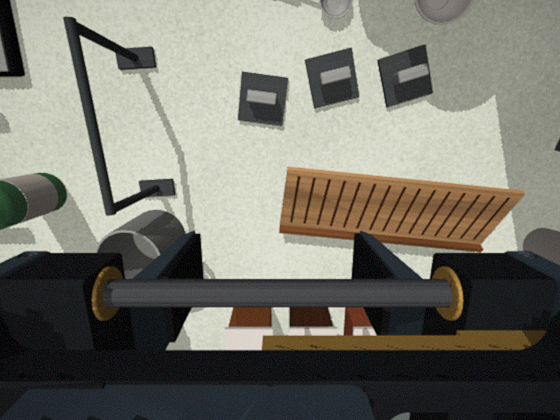

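View pics/w2.png

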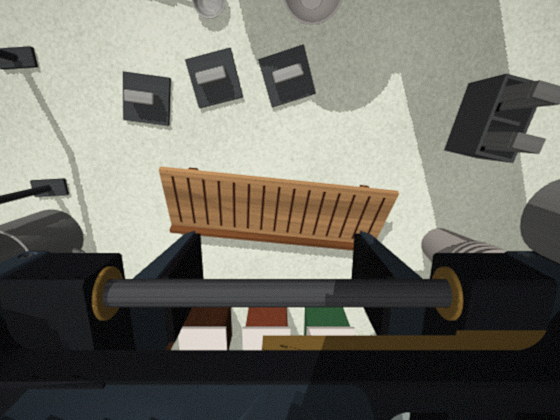

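w1 and w2 both show the three lids, at about (262,98), (332,78) and (405,75) in w1, together with the stand. w1 also shows the rail and w2 the caddy. I'll zoom in to pick corners.

```bash
cat > z.py <<'E'
import cv2,sys
n,x0,x1,y0,y1=sys.argv[1],*map(int,sys.argv[2:6]);f=min(800/(x1-x0),600/(y1-y0))
i=cv2.imread(f'pics/{n}.png')[y0:y1,x0:x1]; i=cv2.resize(i,None,fx=f,fy=f,interpolation=cv2.INTER_CUBIC)
for x in range((x0+9)//10*10,x1,10): cv2.putText(i,str(x),(int((x-x0)*f),8),0,.3,(0,0,255)); cv2.line(i,(int((x-x0+.5)*f),0),(int((x-x0+.5)*f),i.shape[0]),(0,0,255) if x%50==0 else (0,160,0),1)
for y in range((y0+9)//10*10,y1,10): cv2.putText(i,str(y),(0,int((y-y0)*f)),0,.3,(0,0,255)); cv2.line(i,(0,int((y-y0+.5)*f)),(i.shape[1],int((y-y0+.5)*f)),(0,0,255) if y%50==0 else (0,160,0),1)
cv2.imwrite(f'pics/{n}_z{x0}.png',i)
E
python3 z.py w1 230 440 35 130; python3 z.py w1 270 530 155 255;python3 z.py w2 110 330 35 130;python3 z.py w2 150 410 155 255; python3 z.py w1 50 200 5 220; python3 z.py w2 430 560 55 170; python3 - <<'E'
import sys;sys.path.insert(0,'.')
import pickle,cv2,numpy as np
from h import proj,onz
# lids by dark segmentation
for n in ['w1','w2']:
    p,i=pickle.load(open(f'pics/{n}.pkl','rb'))
    g=cv2.cvtColor(i,cv2.COLOR_RGB2GRAY); m=(g<75).astype(np.uint8); m[135:]=0
    m=cv2.morphologyEx(m,cv2.MORPH_CLOSE,np.ones((9,9)))
    c,_=cv2.findContours(m,cv2.RETR_EXTERNAL,cv2.CHAIN_APPROX_NONE)
    for k in c:
        if 1200<cv2.contourArea(k)<4000:
            b=cv2.boxPoints(cv2.minAreaRect(k)); P=onz(p,b,6)[:,:2]; e=np.linalg.norm(P-np.roll(P,1,0),axis=1)
            d=P[1]-P[0]; print(n,b.mean(0).round(),P.mean(0).round(1),e.round(),np.degrees(np.arctan2(d[1],d[0])).round(1)%90)
E
```

```text
w1 [262.  98.] [ 455.3 -175.8] [75. 73. 73. 73.] 80.4
w1 [332.  78.] [424.4 -62.2] [77. 73. 76. 76.] 10.200000000000003
w1 [405.  75.] [421.4  54.6] [81. 76. 81. 80.] 10.0
w1 [116.  68.] [ 413.1 -407.4] [176. 125. 172. 138.] 10.299999999999997
w2 [146.  98.] [ 455.1 -175.2] [79. 79. 75. 78.] 80.4
w2 [214.  78.] [424.6 -62.7] [74. 73. 74. 76.] 12.5
w2 [287.  75.] [420.9  55.3] [76. 73. 75. 76.] 14.900000000000006
```

View pics/w1_z230.png

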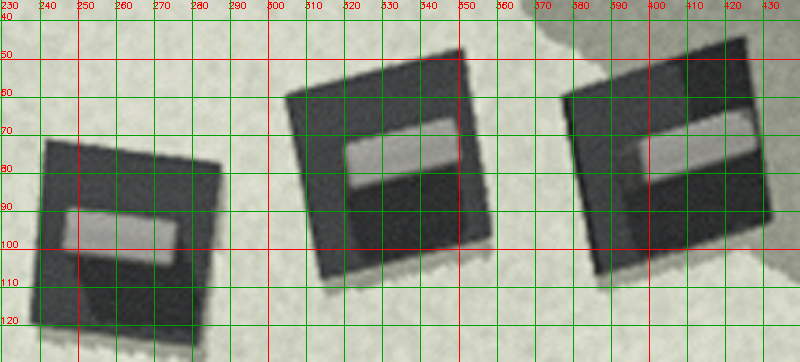

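View pics/w2_z110.png

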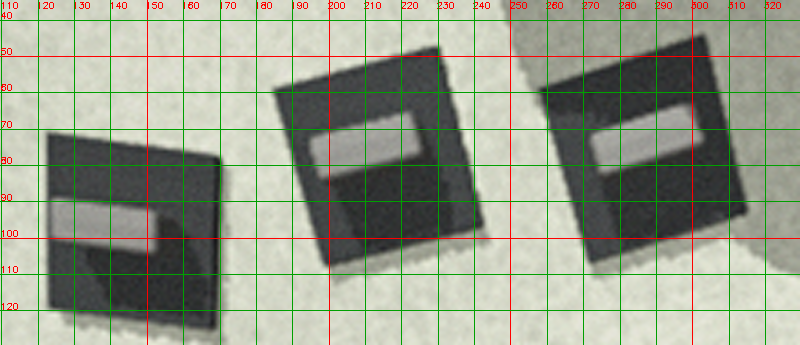

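View pics/w1_z270.png

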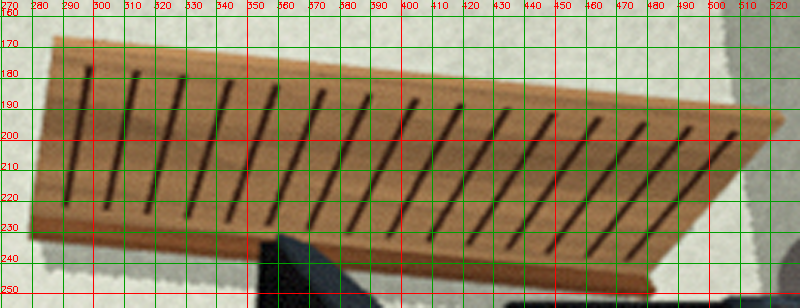

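View pics/w2_z150.png

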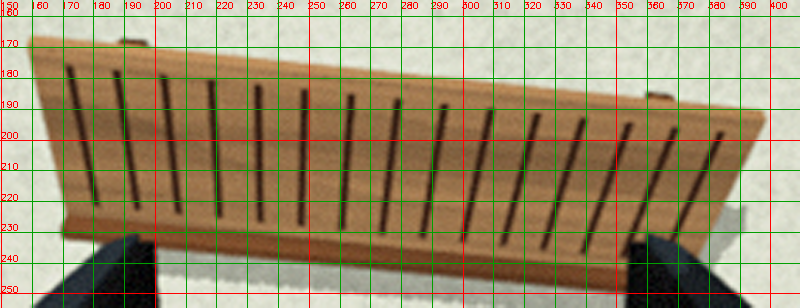

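View pics/w1_z50.png

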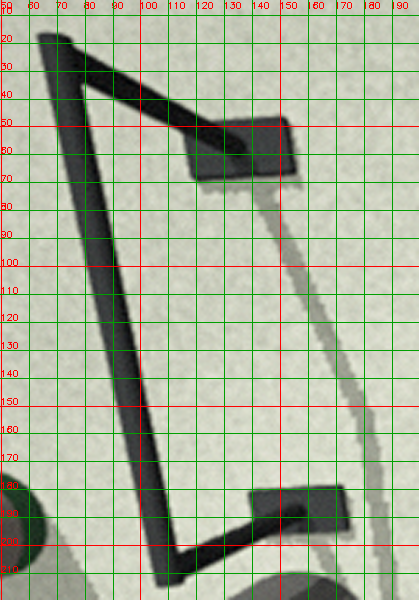

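View pics/w2_z430.png

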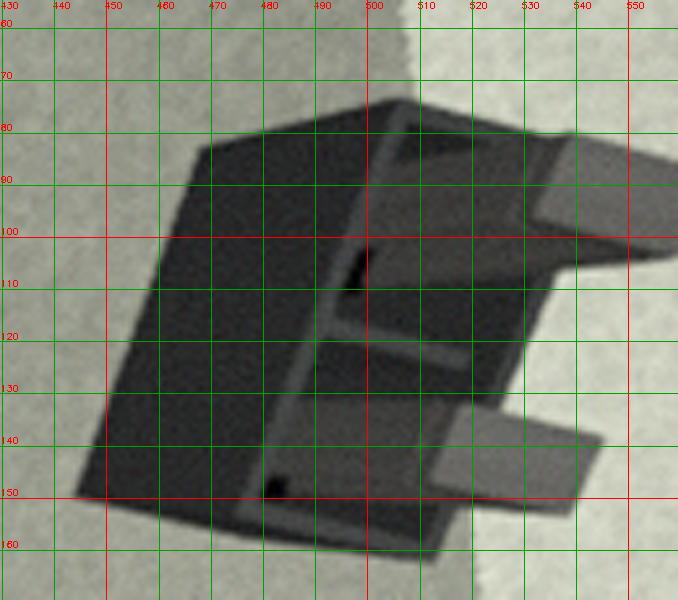

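```bash
cat > fit.py <<'E'
from h import *
from scipy.optimize import least_squares
P={n:pickle.load(open(f'pics/{n}.pkl','rb'))[0] for n in ['w1','w2']}
a=np.radians(30)
def D(x,y,z): # deck->stand
    return np.array([x*np.cos(a)-z*np.sin(a),y,25+x*np.sin(a)+z*np.cos(a)])
obs=[('w1',D(120,180,0),(287,167)),('w1',D(120,-180,0),(524,193)),('w1',D(-8,180,12),(279.5,232)),('w1',D(-8,-180,12),(482,251)),
('w2',D(120,180,0),(159,167)),('w2',D(120,-180,0),(398,192)),('w2',D(-8,180,12),(170,232))]
def W(q,X):
    c,s=np.cos(q[2]),np.sin(q[2]); return np.array([q[0]+c*X[0]-s*X[1],q[1]+s*X[0]+c*X[1],X[2]+q[3]])
def f(q): return np.concatenate([proj(P[n],W(q,X))[0]-uv for n,X,uv in obs])
s=least_squares(f,[690,50,np.pi,0]); print(s.x[:2].round(1),np.degrees(s.x[2]).round(2),s.x[3].round(1)); print(s.fun.round(1))
s3=least_squares(lambda q:f([*q,0]),[690,50,np.pi]); print('z0',s3.x[:2].round(1),np.degrees(s3.x[2]).round(2)); print(s3.fun.round(1))
# lids: top corners order + fit with free z; lid corners clockwise from top-left in image (image right=+y, image down=+x)
L={'A':([(241.5,71.5),(287,78),(282,126),(237.5,120)],[(122,71),(170,78),(168.5,125),(122.5,120)]),
'B':([(304.5,59.5),(350.5,47.5),(358.5,97.5),(313.5,108)],[(184.5,59.5),(229.5,47.5),(242.5,97.5),(198,108)]),
'C':([(377,59.5),(425,44.5),(432,92.5),(386,107)],[(258,58.5),(303,44),(315,92.5),(271.5,106.5)])}
K=[(-37.5,-37.5),(-37.5,37.5),(37.5,37.5),(37.5,-37.5)]
for k,(u1,u2) in L.items():
    g=lambda q:np.concatenate([proj(P[n],W([q[0],q[1],q[2],q[3]],(x,y,0)))[0]-uv for n,u in (('w1',u1),('w2',u2)) for (x,y),uv in zip(K,u)])
    s=least_squares(g,[430,0,0,8]); print(k,s.x[:2].round(1),np.degrees(s.x[2]).round(1),'ztop',s.x[3].round(1),np.abs(s.fun).max().round(1))
E
python3 fit.py
```

```text
[680.5  32.2] 174.07 -1.7
[ 0.2  0.9  1.  -0.8 -0.6 -0.8 -1.6 -0.3 -0.4  0.9  1.   0.5  0.2 -0.8]
z0 [680.2  31.9] 174.05
[ 0.1  0.8  1.7 -0.7 -0.8 -0.6 -1.2 -0.  -1.   0.8  1.2  0.6 -0.3 -0.7]
A [ 455.9 -175.6] -7.1 ztop 5.4 0.9
B [425.1 -63.1] 13.0 ztop 5.2 0.6
C [421.3  54.5] 16.5 ztop 3.8 0.8
```

Fits agree within about 1 px. Stand origin is (680,32) with yaw 174°; lids at (456,-176), (425,-63), (421,54), with lid tops measured at 4–5 mm against 8 stated. Now an IK check.

```bash
cat >> h.py <<'E'
ST=np.array([680.3,32.0]);YAW=np.radians(174.06);AL=np.radians(30)
hx=np.array([np.cos(YAW),np.sin(YAW),0]);DY=np.array([-hx[1],hx[0],0]);UP=np.array([0,0,1.])
DX=hx*np.cos(AL)+UP*np.sin(AL);DN=np.cross(DX,DY);DO=np.array([*ST,25.])
RP=np.c_[-DN,np.cross(-DX,-DN),-DX]
def deckpt(x,y,z): return DO+DX*x+DY*y+DN*z
LIDS={'A':(455.9,-175.6,-7.1,95),'B':(425.1,-63.1,13.0,0),'C':(421.3,54.5,16.5,-95)}
HG=32.
E
python3 - <<'E'
from h import *
print(DX,DY,DN)
for k,(x,y,a,s) in LIDS.items():
    for z in (32,130): print(k,z,[None if q is None else np.round(q).tolist() for q in [r.ik([x,y,z],down(a)),r.ik([x,y,z],down(a+180))]])
    for h in (32,120): print(k,'place',h,[None if q is None else np.round(q).tolist() for q in [r.ik(deckpt(40.5,s,h),RP)]])
E
```

```text
[-0.86137555  0.08962232  0.5       ] [-0.10348695 -0.99463081  0.        ] [ 0.49731541 -0.05174347  0.8660254 ]
A 32 [[-24.0, 23.0, 126.0, -0.0, 30.0, -17.0], [-24.0, 23.0, 126.0, -0.0, 30.0, 163.0]]
A 130 [[-24.0, 12.0, 126.0, -0.0, 42.0, -17.0], [-24.0, 12.0, 126.0, -0.0, 42.0, 163.0]]
A place 32 [[-7.0, 41.0, 91.0, -1.0, 77.0, -1.0]]
A place 120 [[-7.0, 39.0, 85.0, -1.0, 85.0, -1.0]]
B 32 [[-12.0, 20.0, 133.0, -0.0, 28.0, -25.0], [-12.0, 20.0, 133.0, -0.0, 28.0, 155.0]]
B 130 [[-12.0, 7.0, 132.0, -0.0, 41.0, -25.0], [-12.0, 7.0, 132.0, -0.0, 41.0, 155.0]]
B place 32 [[-0.0, 42.0, 91.0, 3.0, 77.0, 4.0]]
B place 120 [[-0.0, 40.0, 84.0, 3.0, 86.0, 5.0]]
C 32 [[4.0, 19.0, 133.0, -0.0, 27.0, -12.0], [4.0, 19.0, 133.0, -0.0, 27.0, 168.0]]
C 130 [[4.0, 7.0, 133.0, -0.0, 41.0, -12.0], [4.0, 7.0, 133.0, -0.0, 41.0, 168.0]]
C place 32 [[7.0, 43.0, 88.0, 6.0, 78.0, 10.0]]
C place 120 [[6.0, 41.0, 82.0, 6.0, 86.0, 10.0]]
```

```bash
cat >> h.py <<'E'
def pick(x,y,a,s=None):
    r.open(); r.move_ptp([x,y,110],down(a)); hit=r.move_l([x,y,HG],v=80,guard=12)
    print('hit',hit,np.round(r.read_eef_pos(),1)); r.grab(40); print('gap mm',round(91*r.read_finger_gap(),1))
    r.move_l([x,y,150],v=150); print('lift gap',round(91*r.read_finger_gap(),1),np.round(r.read_ft_force(),1))
def place(s,x0=42,drop=True):
    r.move_ptp(deckpt(x0,s,110),RP); r.move_l(deckpt(x0,s,HG+10),v=120)
    h=r.move_l(deckpt(x0,s,HG-6),v=15,guard=4); e=np.array(r.read_eef_pos())
    d=lambda e:np.round([(e-DO)@DX,(e-DO)@DY,(e-DO)@DN],1)
    print('down',h,d(e))
    h=r.move_l(e-DX*8+DN*0.5,v=12,guard=5); e=np.array(r.read_eef_pos()); print('lip',h,d(e))
    if drop: r.open(); r.move_l(e+DN*70,v=120)
E
python3 - <<'E'
from h import *
r.move_l([500,0,380],v=300)
pick(*LIDS['A']); place(95)
print(r.read_time_s(),np.round(r.read_ft_force(),1))
save('s1',r.camera('scene')); save('d1',r.camera('side')); shot('w3')
E
```

```text
hit False [ 456.2 -175.8   32.4]
gap mm 17.8
lift gap 17.7 [-0.1 -0.2 -1.5]
down True [42.  95.  32.3]
lip True [36.7 95.  32.4]
14.6583 [-0.1 -0.5 -1.4]
```

```bash
python3 z.py s1 140 360 150 390; python3 z.py d1 180 400 140 300
```

```text
(no output)
```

View pics/s1_z140.png

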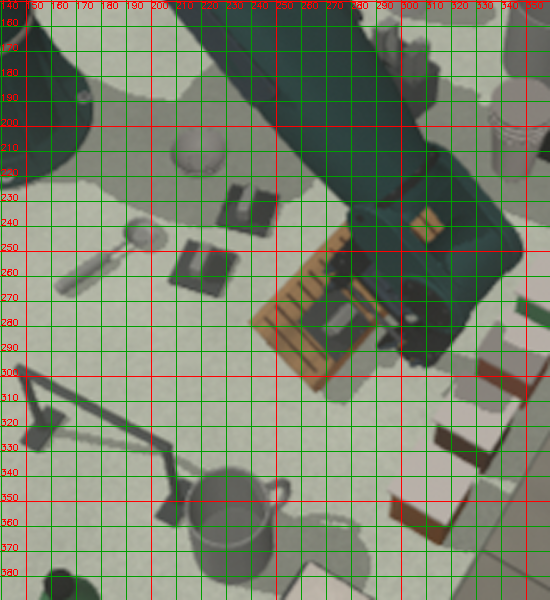

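View pics/d1_z180.png

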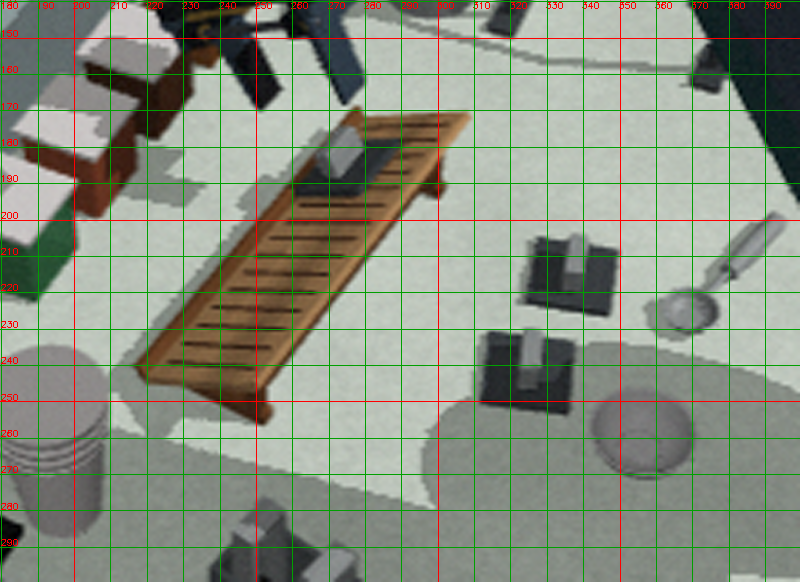

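View pics/w3.png

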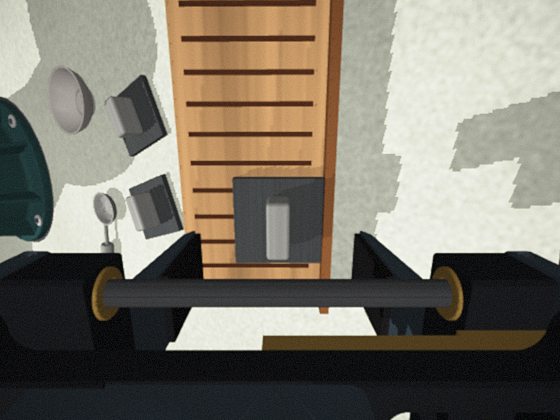

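Lid A lies flat and square against the lip in w3, at (279,220). B and C haven't moved in the side view. Next is B, then C after a position check.

```bash
cat >> h.py <<'E'
def sidecheck(c,x,y):
    p=r.camera_params(c); i=r.camera(c); g=cv2.cvtColor(i,cv2.COLOR_RGB2GRAY)
    u=proj(p,[[x,y,6]])[0]; 
    out=[]
    for q in r.recognise(c,'lid1'):
        P=onz(p,q['bbox'][:2],12)[0]; out.append((round(q['score'],2),P[:2].round().tolist()))
    return u.round(),out
E
python3 - <<'E'
from h import *
pick(*LIDS['B']); place(0)
print(sidecheck('side',*LIDS['C'][:2])); save('d2',r.camera('side')); shot('w4')
print(r.read_time_s())
E
python3 z.py d2 180 400 140 300
```

```text
hit False [425.4 -63.2  32.3]
gap mm 18.1
lift gap 17.3 [-0.5 -0.1 -1.7]
down True [42.  -0.  32.3]
lip True [36.8  0.  32.3]
(array([324., 241.]), [(0.85, [659.0, -0.0]), (0.83, [415.0, 52.0]), (0.61, [646.0, -104.0])])
24.3667
```

View pics/d2_z180.png

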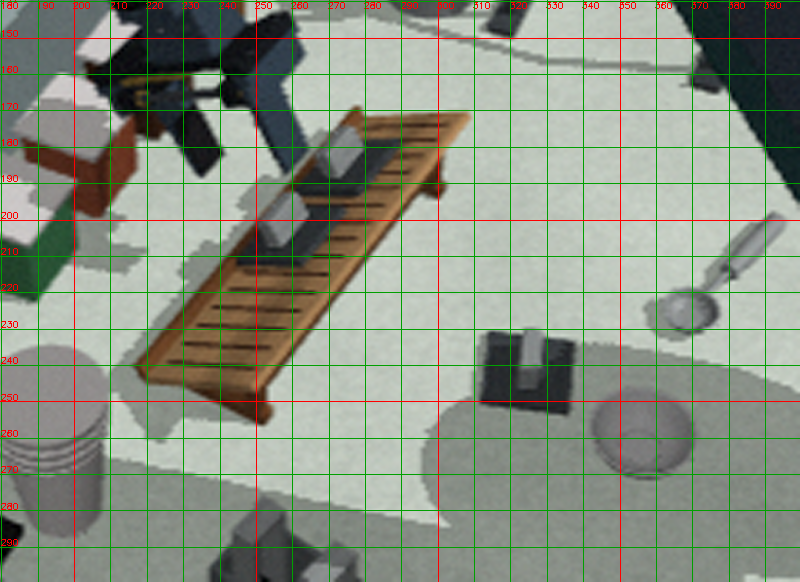

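View pics/w4.png

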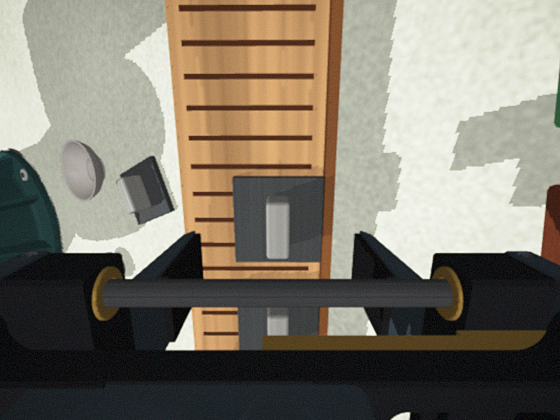

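Lids A and B are seated and C hasn't moved. Placing C, then viewing the caddy.

```bash
python3 - <<'E'
from h import *
pick(*LIDS['C']); place(-95)
e=np.array(r.read_eef_pos()); r.move_l(e+[0,0,150],v=250)
# caddy views: camera at +Y of.. tool with psi=-90 => cam at +x; psi=180 => cam at -Y looking +Y
for n,(P,psi) in {'c1':([430,470,400],0),'c2':([560,440,400],0)}.items():
    q=[r.ik(P,down(a)) for a in (psi,psi+180)]; print(n,[None if k is None else np.round(k) for k in q])
print(r.read_time_s())
save('s3',r.camera('scene')); save('d3',r.camera('side')); shot('w5')
E
python3 z.py d3 180 400 140 300
```

```text
hit False [421.6  54.5  32.3]
gap mm 17.6
lift gap 17.7 [-0.8 -0.3 -1.9]
down True [ 42.  -95.   32.2]
lip True [ 36.9 -95.   32.3]
c1 [array([45.,  7., 99., -0., 73., 45.]), array([  45.,    7.,   99.,   -0.,   73., -135.])]
c2 [array([36., 15., 91., -0., 75., 36.]), array([  36.,   15.,   91.,   -0.,   75., -144.])]
34.5333
```

View pics/w5.png

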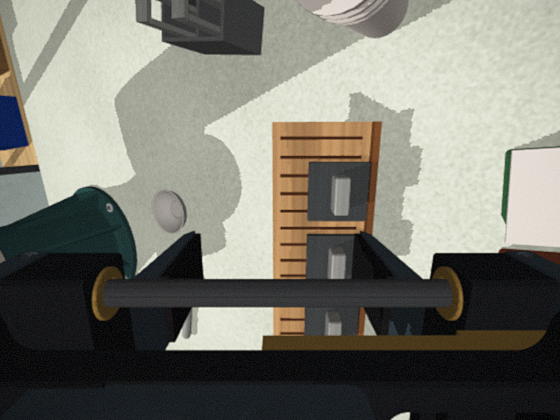

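View pics/d3_z180.png

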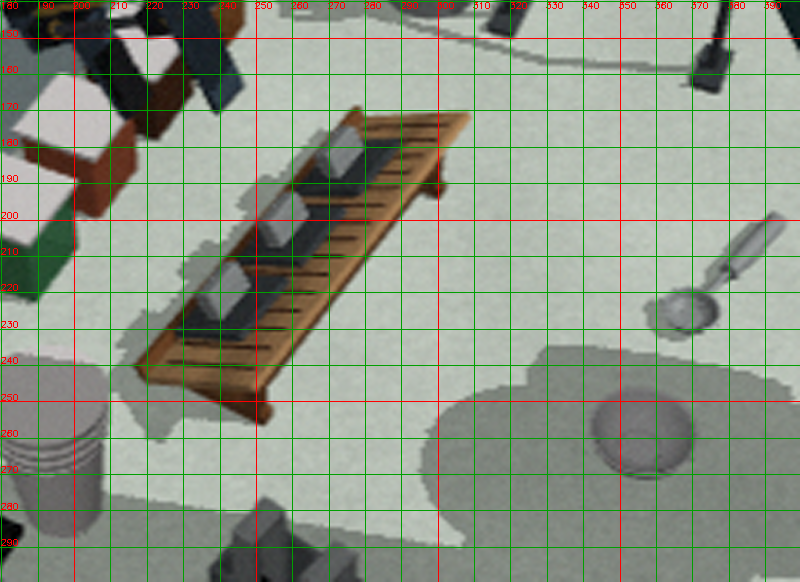

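All three lids are on the stand. Next, two views from over the caddy.

```bash
python3 - <<'E'
from h import *
r.move_ptp([430,300,380],down(0)); shot('c1')
r.move_l([560,300,380],v=250); shot('c2')
print(r.read_time_s())
E

```

```text
36.7417
```

View pics/c1.png

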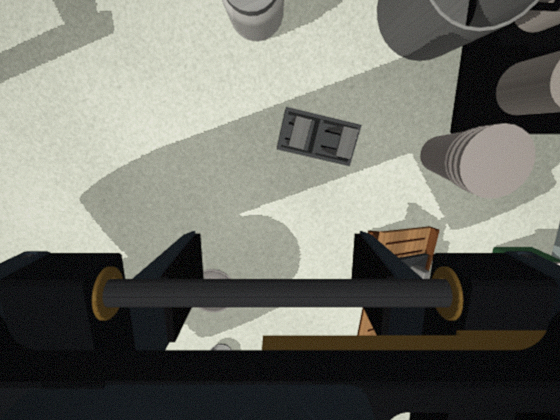

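View pics/c2.png

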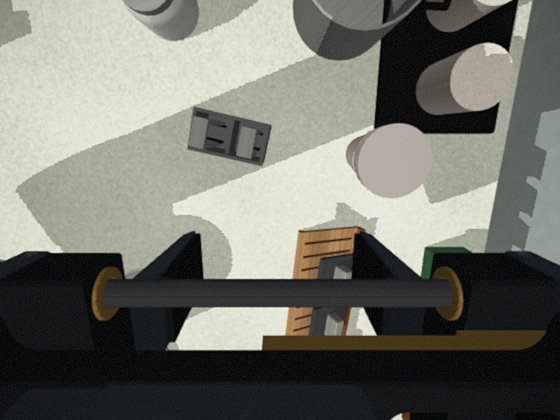

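```bash
python3 z.py c1 270 370 100 170; python3 z.py c2 180 280 100 170
```

```text
(no output)
```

View pics/c1_z270.png

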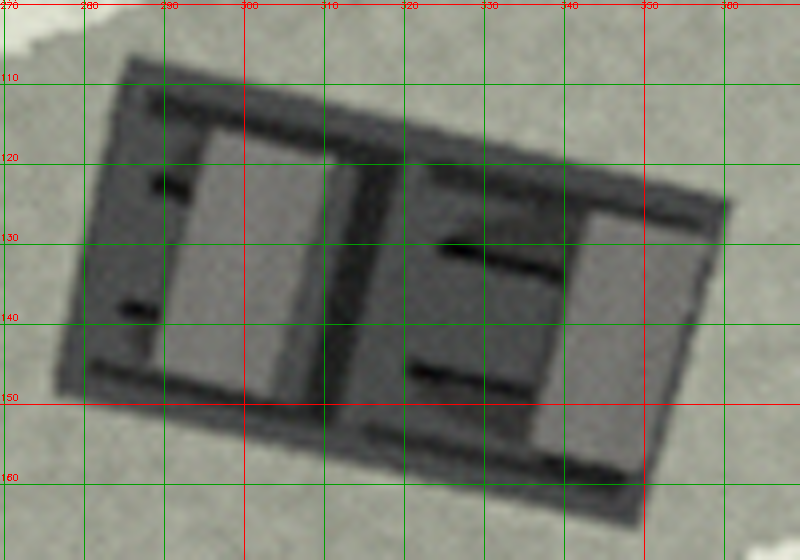

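View pics/c2_z180.png

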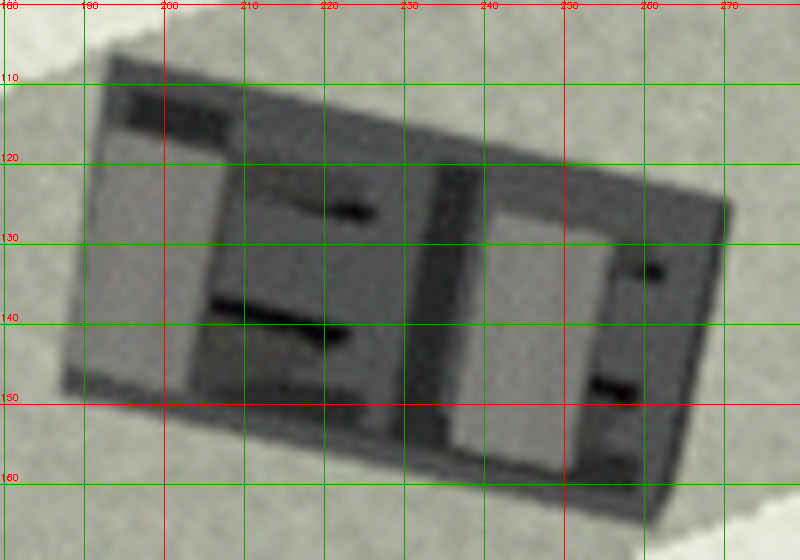

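```bash
cat > fit2.py <<'E'
from h import *
from scipy.optimize import least_squares
P={n:pickle.load(open(f'pics/{n}.pkl','rb'))[0] for n in ['c1','c2']}
T={'T1':(10,19,[(295.5,115),(311.5,120),(303.5,149.5),(288,145)],[(192.5,116),(207.5,120),(203,148.5),(187.5,145.5)]),
'T2':(10,19,[(343,126),(358.5,129),(350,160),(335,154.5)],[(241,126),(256,129),(251,159),(235.5,155)]),
'CAD':(55,30,[(286,107),(360.5,125),(349.5,165),(276.5,149)],[(193,107),(270.5,125),(261,165),(187.5,149)])}
for k,(a,b,u1,u2) in T.items():
    K=[(-a,b),(a,b),(a,-b),(-a,-b)]
    def g(q):
        c,s=np.cos(q[2]),np.sin(q[2])
        return np.concatenate([proj(P[n],[q[0]+c*x-s*y,q[1]+s*x+c*y,q[3]])[0]-uv for n,u in (('c1',u1),('c2',u2)) for (x,y),uv in zip(K,u)])
    s=least_squares(g,[490,365,0,100]); print(k,s.x[:2].round(1),np.degrees(s.x[2]).round(1),'ztop',s.x[3].round(1),np.abs(s.fun).max().round(1))
E
python3 fit2.py
```

```text
T1 [460.  371.8] -14.1 ztop 134.4 0.9
T2 [520.5 359.5] -12.7 ztop 133.7 1.1
CAD [490.5 365.5] -12.6 ztop 81.9 0.8
```

Tongs tops measure 134 mm (135 expected). T1 is at (460,372) and T2 at (520,360), both at a yaw of about -13°. Next are rail views and a triangulation of the green bottle for clearance.

```bash
python3 - <<'E'
from h import *
ps,pd=r.camera_params('scene'),r.camera_params('side')
print('bottle cap',tri([(ps,(166,382)),(pd,(342,74))]))
print('bar end near pitcher',tri([(ps,(207,330)),(pd,(322.5,109))]),tri([(ps,(147.5,297)),(pd,(383,124))]))
r.move_ptp([500,0,400],down(0))
r.move_ptp([430,-340,400],down(180)); shot('r1')
r.move_l([540,-340,400],v=250); shot('r2')
print(r.read_time_s())
E

```

```text
bottle cap (array([ 606.4915216 , -550.51692863,  180.72426515]), [5.8, 5.8])
bar end near pitcher (array([ 603.59014864, -361.47193787,  156.75805376]), [2.9, 2.9]) (array([ 390.75052404, -370.64418688,  160.49885004]), [1.7, 1.7])
40.7333
```

View pics/r1.png

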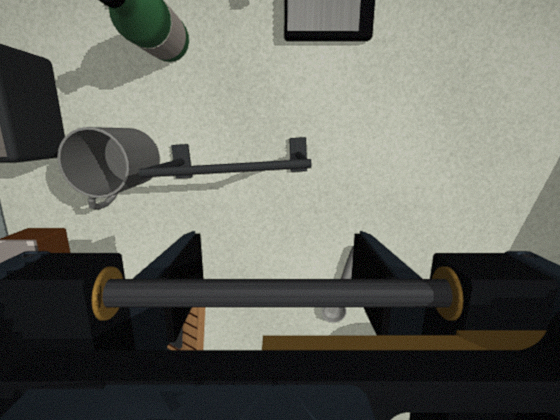

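View pics/r2.png

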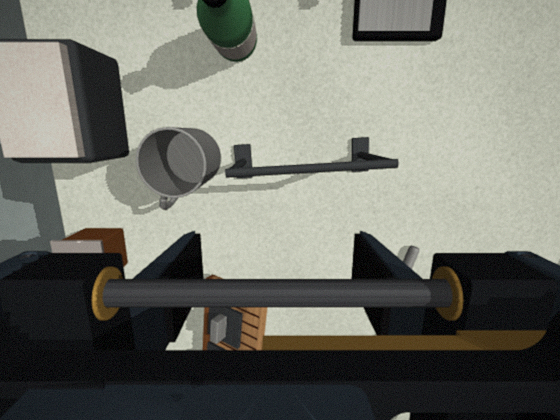

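```bash
python3 z.py r1 110 320 135 185; python3 z.py r2 215 405 130 185
```

```text
(no output)
```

View pics/r1_z110.png

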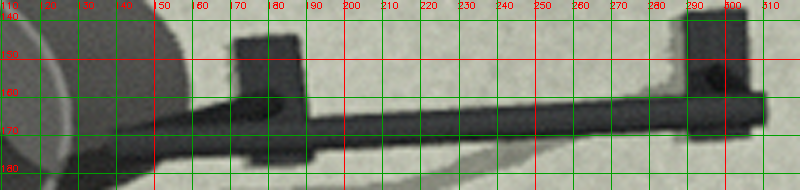

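View pics/r2_z215.png

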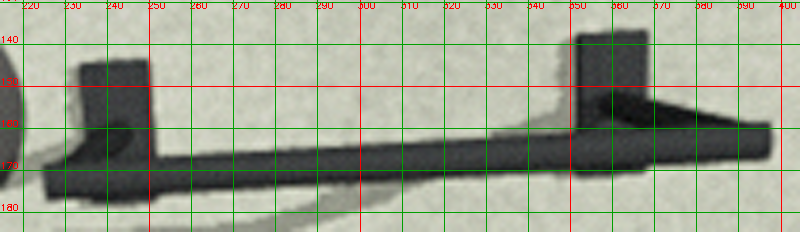

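```bash
cat > fit3.py <<'E'
from h import *
from scipy.optimize import least_squares
P={n:pickle.load(open(f'pics/{n}.pkl','rb'))[0] for n in ['r1','r2','w1']}
obs=[('r2',1,(225.5,173)),('r2',-1,(397,163)),('r1',-1,(310.5,163)),('w1',-1,(68.5,18)),('w1',1,(110.5,213.5))]
def run(obs,zf=None):
    def g(q):
        z=q[3] if zf is None else zf
        return np.concatenate([proj(P[n],[q[0]+110*s*np.cos(q[2]),q[1]+110*s*np.sin(q[2]),z])[0]-uv for n,s,uv in obs])
    s=least_squares(g,[500,-370,0,160]); print(s.x.round(2),np.degrees(s.x[2]).round(2),s.fun.round(1))
run(obs);run(obs,160);run(obs[:3]);run(obs[:3],160)
for n in ('r1','r2'): # line crossings
  for u in {'r1':[(195,169.9),(250,166.6)],'r2':[(260,171),(300,169),(340,166.5)]}[n]: print(n,onz(P[n],u,160).round(1))
E
python3 fit3.py
```

```text
[ 4.9759e+02 -3.6911e+02  6.0000e-02  1.6052e+02] 3.36 [ 0.  -0.1 -0.2 -0.2  0.5 -0.1  0.2 -0.2  0.1  0.6]
[ 4.9752e+02 -3.6921e+02  6.0000e-02  1.6000e+02] 3.36 [ 0.1 -0.2 -0.3 -0.3  0.5 -0.2  0.4 -0.1  0.2  0.4]
[ 4.9777e+02 -3.6904e+02  6.0000e-02  1.6102e+02] 3.35 [-0.2  0.  -0.2 -0.   0.4  0. ]
[ 4.9766e+02 -3.6893e+02  6.0000e-02  1.6000e+02] 3.35 [ 0.  -0.  -0.4 -0.   0.4  0. ]
r1 [[ 537.  -366.5  160. ]]
r1 [[ 466.  -370.8  160. ]]
r2 [[ 562.9 -365.1  160. ]]
r2 [[ 511.4 -367.6  160. ]]
r2 [[ 460.1 -370.8  160. ]]
```

Bar centre is (497.6,-369.1,160) with yaw 3.4°, residuals under 0.6 px. Now the tongs.

```bash
cat >> h.py <<'E'
TG={'T1':(460.0,371.8,-13.5,-45),'T2':(520.5,359.5,-13,45)}
def tongs(k):
    x,y,a,s=TG[k]
    r.open(); R=down(a+90)
    r.move_ptp([x,y,230],R); print('hit',r.move_l([x,y,122],v=80,guard=10),np.round(r.read_eef_pos(),1))
    r.grab(35); print('gap',round(91*r.read_finger_gap(),1))
    r.move_l([x,y,330],v=120); print('gap',round(91*r.read_finger_gap(),1))
    th=np.radians(3.36); X=np.array([497.6+s*np.cos(th),-369.1+s*np.sin(th)]); R=down(93.36)
    r.move_ptp([620,60,400],down(100)); r.move_ptp([*X,340],R); r.move_l([*X,300],v=120); r.pause(.3)
    return X
def hang(X):
    h=r.move_l([*X,152],v=45,guard=4); e=np.array(r.read_eef_pos()); print('down',h,e.round(1)); return e
E
python3 - <<'E'
from h import *
X=tongs('T1'); print(r.read_time_s(),np.round(r.read_ft_force(),1),r.read_eef_pos())
save('s4',r.camera('scene'));save('d4',r.camera('side'));shot('w6')
E
python3 z.py s4 100 300 200 390; python3 z.py d4 270 430 40 200
```

```text
hit False [460.2 372.  122.5]
gap 37.6
gap 37.8
51.75 [ 0.  -0.9 -0.4] [ 452.86111666 -371.9163106   300.6206553 ]
```

View pics/s4_z100.png

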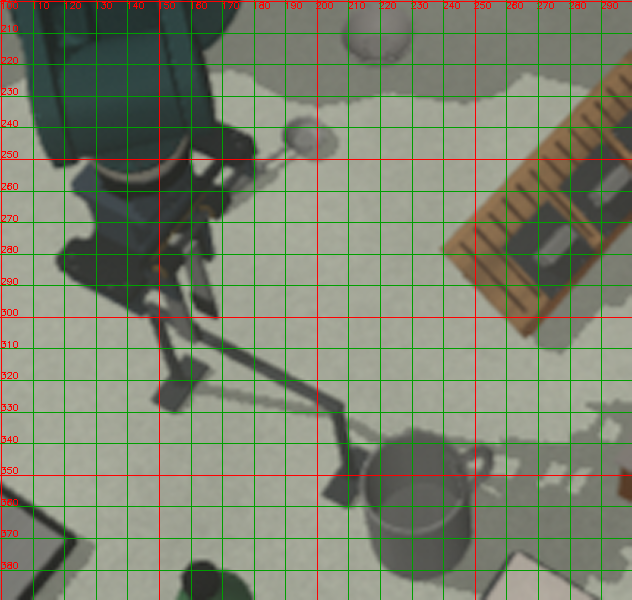

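View pics/d4_z270.png

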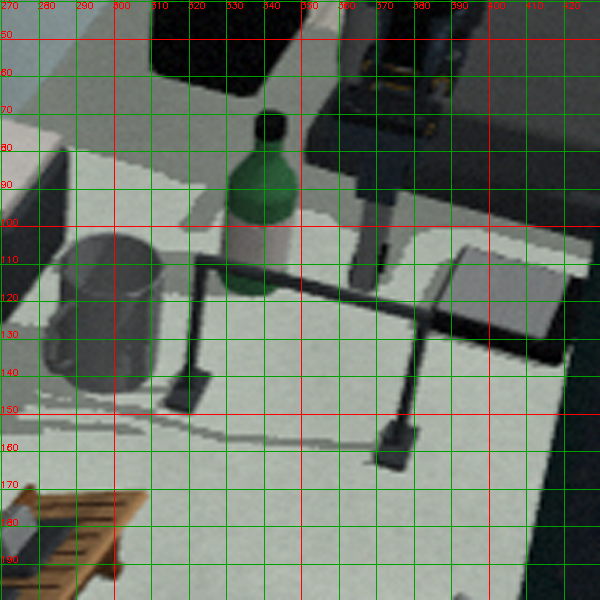

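View pics/w6.png

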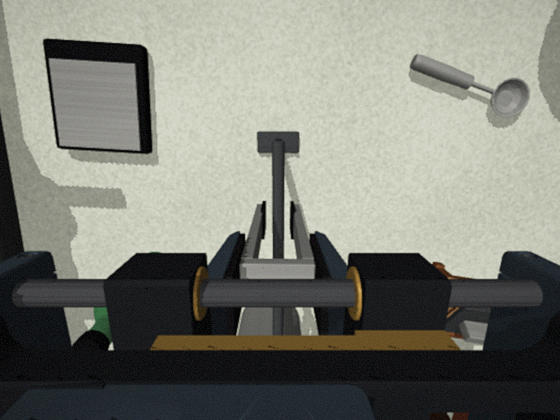

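In w6 the bar runs along the column at about 278, centred between the two arm tips at 262 and 293. Lowering now.

```bash
python3 - <<'E'
from h import *
th=np.radians(3.36); X=np.array([497.6-45*np.cos(th),-369.1-45*np.sin(th)])
e=hang(X)
if 155<e[2]<168:
    r.open(); r.move_l([*X,300],v=150)
else: print('STOP')
r.pause(.5); print(r.read_time_s())
save('s5',r.camera('scene'));save('d5',r.camera('side'));shot('w7')
E
python3 z.py d5 270 430 40 200
```

```text
down True [ 452.7 -371.8  160.7]
57.1333
```

View pics/d5_z270.png

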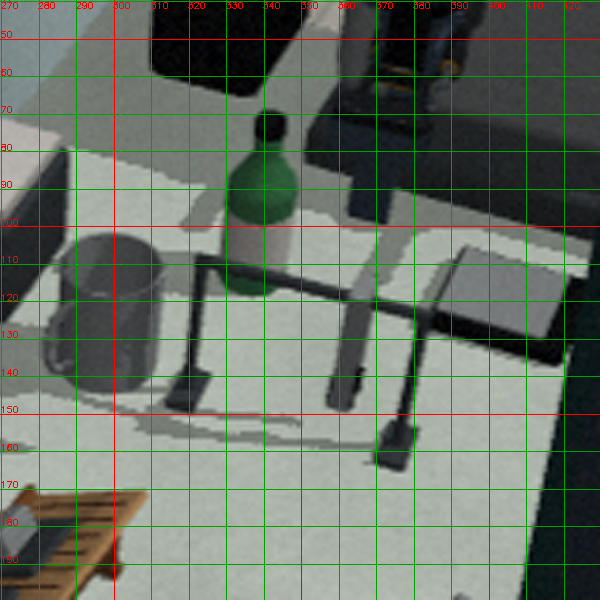

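View pics/s5.png

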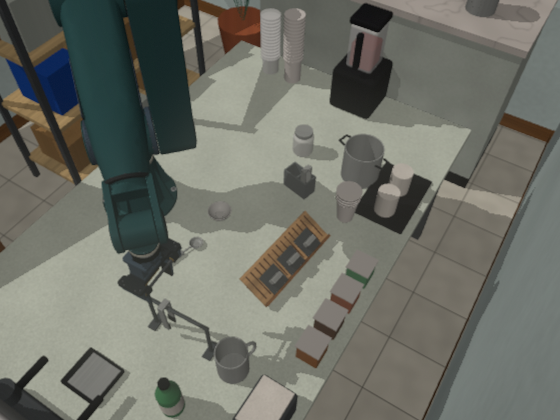

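View pics/w7.png

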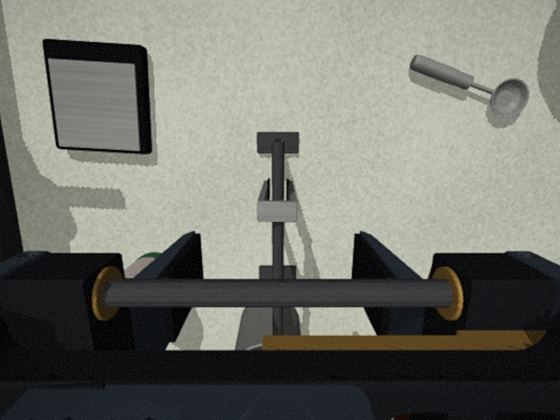

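T1 is hanging on the bar, arms either side. Now T2.

```bash
python3 - <<'E'
from h import *
r.move_ptp([620,60,400],down(85))
X=tongs('T2'); shot('w8')
e=hang(X)
if 155<e[2]<168:
    r.open(); r.move_l([*X,300],v=150)
else: print('STOP')
print(r.read_time_s())
E
```

```text
hit False [520.7 359.7 122.5]
gap 38.0
gap 37.7
down True [ 542.6 -366.5  160.7]
73.2083
```

Contact came at the same height as for T1. Final checks next: wrist views of the rail and the stand, and the overview cameras.

```bash
python3 - <<'E'
from h import *
r.move_ptp([540,-320,400],down(180)); shot('f1')
r.move_ptp([600,40,380],down(90)); shot('f2')
r.move_ptp([450,-100,480],down(90))
save('s6',r.camera('scene'));save('d6',r.camera('side')); print(r.read_time_s())
E
python3 z.py d6 170 430 80 280
python3 z.py s6 130 350 190 390
```

```text
81.7333
```

View pics/f1.png

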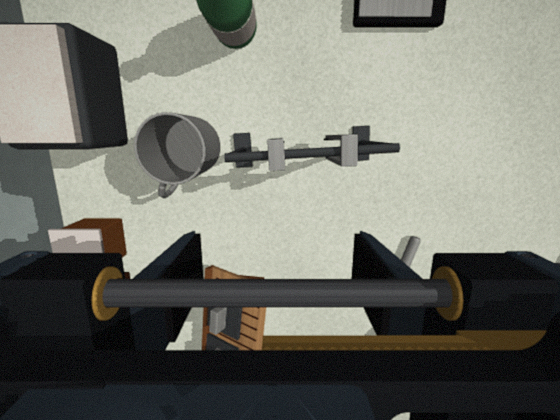

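View pics/f2.png

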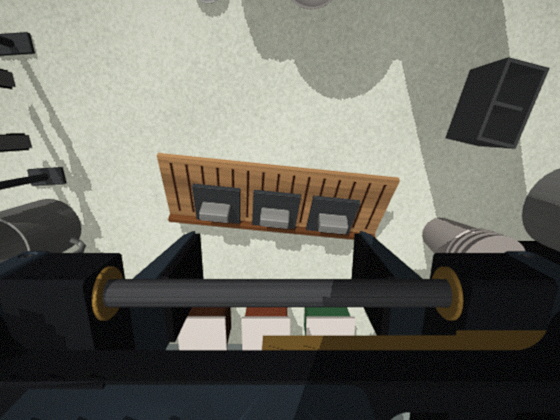

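View pics/d6_z170.png

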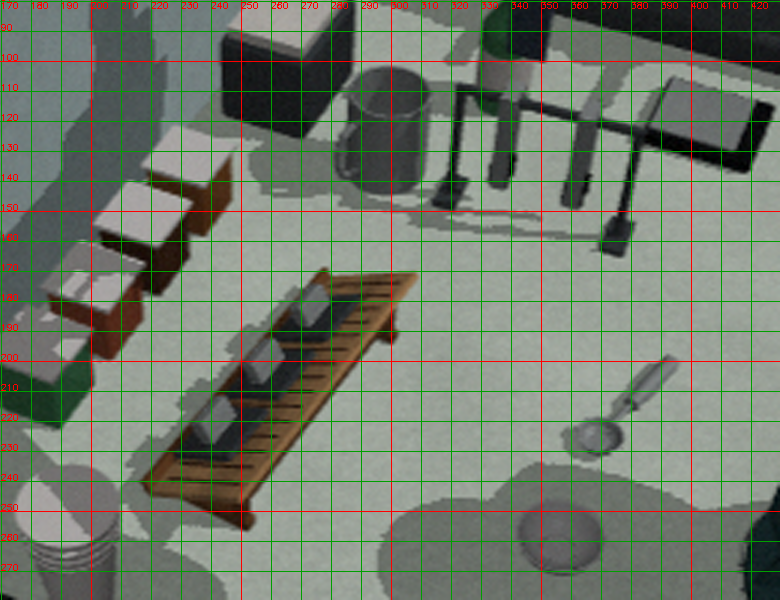

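View pics/s6_z130.png

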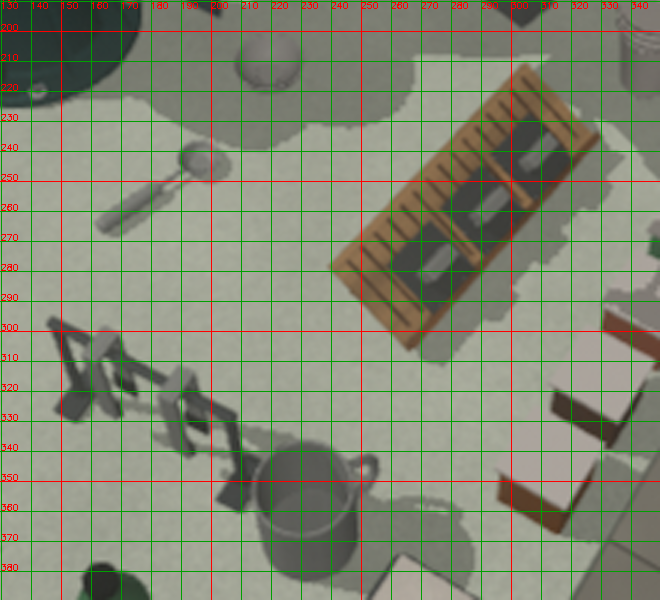

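Everything looks in place: three lids along the lip, both tongs over the bar, caddy empty, obstacles upright. One numeric overlay of the expected lid outlines on f2 before handing in.

```bash
python3 - <<'E'
from h import *
p,i=pickle.load(open('pics/f2.pkl','rb')); i=cv2.resize(i[140:250,150:410],None,fx=3,fy=3,interpolation=cv2.INTER_CUBIC)
for s in (95,0,-95):
    q=proj(p,[deckpt(37.5+a,s+b,8) for a,b in ((-37.5,-37.5),(-37.5,37.5),(37.5,37.5),(37.5,-37.5))])
    cv2.polylines(i,[((q-[150,140]+.5)*3).round().astype(int)],True,(255,0,0),1)
save('ov',i)
E
```

```text
(no output)
```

View pics/ov.png

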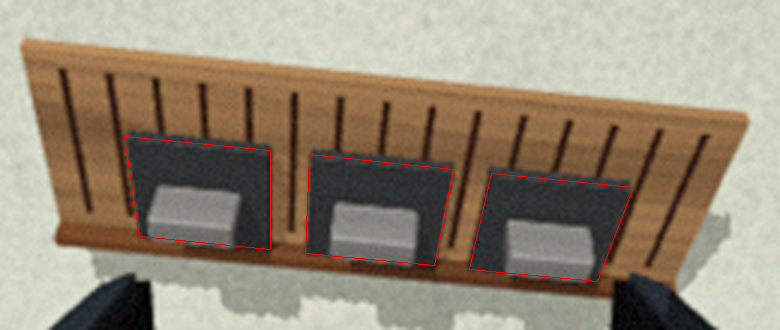

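The outlines match within a pixel or two. Handing in.

```bash
python3 - <<'E'
from h import *
r.hand_in(); print(r.read_time_s())
E
```

```text
the job is handed in; nothing more can be done
the job is handed in; nothing more can be done
```

I put all three lids found at the start on the stand and hung both pairs of tongs over the rail, then handed the job in with the clock at about 82 s. The interface gives no verdict.

- **Lids:** Each was lowered until it touched the slope, then slid until it met the lip. Contact came with the tool 36.7 to 36.9 mm up from the lip, against 37.5 mm for touching, which is within my measuring error. In the last wrist picture the lids matched their expected outlines to within about 1–2 pixels. They sit flat with handles up, about 95 mm apart. I saw no fourth lid in any picture, and no lid was knocked aside.
- **Tongs:** Both stopped on the bar with the tool at 160.7 mm, against about 161 mm expected. They hang at roughly 45 mm either side of the bar's middle. The last pictures show one arm on each side of the bar, and the caddy is empty.
- **Surroundings:** The cups and pitcher were upright in the last pictures I viewed. The jar was last seen standing in the scene picture taken after the first tongs were hung; I did not look at it again after the second pair.
- **Disagreements:** The first lid-top heights came out at 4 to 5 mm against the stated 8 mm, probably because the picked corners took in the lower edges. The grasps held anyway.

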